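Test the print bench's safety switch and flag it as tested

ROBOT

A 7-joint arm with a two-finger parallel gripper is mounted at the origin on the work surface. World frame = base frame: x ahead of the robot, y to its left, z up, the work surface at z = 0. Lengths are in m, angles in rad, forces in N, time in s.
With the tool pointing down it reaches from about 0.425 to 0.925 m from the base axis. Payload 6.8 kg.
Tool frame: the origin (TCP) lies between the finger pads, 19 mm behind the fingertips; this is the grasp point; z points along the fingers, y is the line along which they close (so a half turn about z gives the same grasp; the last joint's range is limited). The gripper opens to 85 mm and grips with 20 to 120 N. Pads are 22 mm wide; open, the fingers measure 114 mm over their backs; the gripper's body (76 mm by 85 mm) begins 54 mm behind the grasp point. The pads swing forward as they close: fully open they stand 13 mm farther back than shut.
Start: joints at [-1.398, 0.477, 0.022, 1.555, -0.011, 1.109, -0.083], TCP at [0.187, 0.649, 0.25] pointing down, gripper open.
Joint ranges: [-2.96, 2.96], [-0.34, 2.1], [-1.41, 1.46], [0.24, 2.44], [-1.37, 4.51], [0.17, 1.92], [-2.96, 2.96]. Speed limits (rad/s): [2.39, 2.39, 3.14, 3.14, 3.14, 3.14, 3.14].

INTERFACE

Orientations are given as a rotation vector (axis times angle).
In Python, from rig import r gives the robot as it stands. The module is installed in compiled form; this text tells all that it offers.
- The arm moves only by the tool carry_out, never from a script. Its arguments are lists of equal length, an entry for each row: "slide": the shift along the tool's x, y, z each as a share of 2.5 cm, from -1 to 1, a list of three; "yaw": the turn about the tool's z as a share of 10 degrees, from -1 to 1. In form: {"slide": [[tx, ty, tz], ...], "yaw": [yaw, ...]}. A call has 1 to 8 rows; each row shifts and turns the commanded pose from where the row before left it, along the tool's axes as they then stand; what a row does not reach is not made up. A row lasts 1/8 s, in which the tool goes at most 62.5 mm and 10.7 degrees, less where a joint would pass 70% of its speed; a pose out of reach is approached as far as the arm can. A call with a number of a shift or a turn outside -1 to 1 is refused whole. A call with a gripper value outside its range is refused whole. "hand" is the opening, from 0 (shut) to 1 (fully open), set as the call begins (left out, the last holds). The fingers move at their own pace and stop on an object; the grip force is fixed at half the most. Time passes only in rows, so rows that do not move let the fingers close. It gives the time, the measured TCP pose, the force, the opening and the grip force at its end, in the units of the state.
- r.observe(): the state, without advancing time (a new reading comes with each control period).
- r.snapshot(name): name is "scene" or "top" or "wrist"; returns (picture, depth): 384x512x3 uint8, blue, green, red; 384x512 float32, m along the optical axis (not along the pixel's ray), 0 where there is no reading.
- r.camera_info(name): a dict with "fx", "fy", "cx", "cy" (pixels), "camera_from_world" (4x4, takes a point from world to camera coordinates); the wrist camera has in their place "hand_eye" (4x4, takes a point from camera to tool coordinates, whose origin is the TCP and whose axes are the flange's). Camera axes: x right, y down, z forward; pixel columns grow to the right and rows downward; lengths in m; the calibration is good to about 2 mm. A picture is of the moment at which its call begins: read the wrist's pose just before it. camera_info takes no time and is no camera call.
- r.finish_job(): hands the job in; it is judged then, once.
Trained networks look in the newest picture that a camera, given by its name, has taken for a name from the list of things; names that differ only in an ending like _2 or _b are one class to them, and where a whole thing is asked for, a point or a joint stands for the part that bears it (a point fixed in the world has none). Each returns a list of dicts, best first, with "conf" (0 to 1); they miss things now and then, are a little off and sometimes report something else, mostly with a low value. They report only what shows in the picture. A call takes as long as a camera call. They do not tell look-alikes from the thing itself.
- r.regions_of(query, camera): "region" (384x512 bool, what is visible of it) and "xy" ([column, row] in pixels, amid what is visible of it).
- r.place_of(query, camera): "xy" ([column, row] in pixels: a listed point, or the origin of a listed thing).
The state is a dict: "time": time; "qpos": joint angles; "joint_velocities": joint speeds; "effort": joint torques, N m; "tool_pos": TCP position; "orientation": TCP orientation; "ft_force": force on the tool from outside, world axes, zero at the start; "moment": the same for the moment, N m; "grip_width": opening from 0.0 (shut) to 1.0 (fully open); "gripper_force": force on a finger pad.
Only numpy, scipy, OpenCV 4.12 (cv2) and the standard library are available. Lean on these libraries where they do the work, as an engineer would, in place of code of your own. Each camera call takes 0.05 s, during which the arm holds its last target. There are 200 camera calls.

TASK

Test the safety switch of the print bench: press the blue test button so that the red lever drops by itself, then lift the lever back up until it stays up. After that, hook the tag with the green flag over the thin end of the steel status rail and slide it along the rail until it covers the green band, and let go of it there. Leave the ink jar, the ink tin and the brush where they are.

Things in the scene. Friction and masses are not known exactly. Their poses are not given: they have to be found in the camera images.
- switch_box: grey switch box fixed to the bench, 150 x 150 x 80 mm high; origin at the centre of its underside, x to its far side, y to its left. On its flat top: the lever (hinge at x -30, y +30, z 92 mm, between two black cheeks reaching z 102) and the blue button (x +30, y -40)
- test_button (a joint): blue test button: 0 = out, 0.006 m = fully pressed (about 5 N); from about 0.0035 m it trips the lever. It springs back
- test_button_top (a point): centre of the top of the blue round button (28 mm across), pressed straight down
- lever (a joint): the lever's hinge angle, axis along the box's y: 0 = up (leaning 0.2 rad to the far side, past its balance point, where its weight keeps it), 1.45 rad = dropped towards the box's front (-x). It balances at 0.2 rad: lifted past that, it falls home to 0 by itself
- lever_grip (a point): centre of the red barrel at the lever's end, 80 mm from the hinge: a cylinder 20 mm thick and 24 mm long, always lying along the box's y, on a steel arm 12 mm wide. Can be pinched from above by its flat ends (24 mm apart, along the box's y). In the box's frame: up at x -14, y +30, z 170 mm; dropped at x -106, y +30, z 117 mm, 31 mm in front of the box
- status_rail: steel rail on a blue stand fixed to the bench (base 75 x 270 x 12 mm, end posts 15 mm thick at y +-127.5 mm, up to z 106 mm); origin at the centre of the underside, y along the rail. The bar is 10 mm high, its top at z 100 mm: thin (6 mm wide) from y +45 to +120 mm, tapering out from y +45 to +20 mm, 24 mm wide from y +20 to -120 mm
- rail_load (a point): middle of the top of the rail's thin end (y +83 mm, z 100 mm in the stand's frame), where the tag is lowered over the bar. The wide part is wider than the tag's slot: the tag can only be slid onto it, not put on from above
- green_band: green band painted round the wide part of the rail, 40 mm long (as long as the tag), with green patches below it on the base; origin at the middle of the band, on the top face of the bar; y along the rail
- tag: loose 70 g tag: dark steel channel, 38 (x) x 40 (y) x 26 mm high, carrying an upright green flag (10 mm thick in x, 36 in y, z 26 to 70 mm), to be pinched across its 10 mm. Origin at the centre of the underside. Inside 30 mm wide from z 4 to 22; lips leave a 16 mm slot along y below (z 0 to 4). Hung, its ceiling (z 22) rests on the bar, origin 78 mm above the bench. Either way round will do
- ink_jar: teal ink jar with black cap, 68 mm across, 85 mm high, bystander; origin at the centre of its underside
- ink_tin: ink tin with a blue label, 64 mm across, 60 mm high, bystander; origin at the centre of its underside
- ink_brush: ink brush, 200 mm long, lying along its x, bystander; origin under its middle
There are look-alikes about, which are no part of the job. Several things look just like the tag: the one meant starts farthest from the robot's base.

How it is judged:
On the way, in this order (a step that is already met when the one before it is completed fails the run):
1. the blue button is pressed while the lever is up (value of joint test_button above 0.0025 m and value of joint lever below 0.6 rad).
2. the lever has dropped, with the gripper away from it (TCP over 60 mm from the red barrel) (value of joint lever above 1.3 rad and distance between the grasp point and lever_grip above 0.06 m), for 0.1 s.
3. the lever is lifted back up (value of joint lever below 0.06 rad and value of joint test_button below 0.001 m), for 0.2 s.
4. the tag is hooked over the rail's thin end (x of tag in the frame of status_rail between -0.008 and 0.008 m and z of tag in the frame of status_rail between 0.07 and 0.09 m and y of tag in the frame of status_rail between 0.04 and 0.11 m), for 0.05 s.
5. the tag is slid along to the green band (x of tag in the frame of status_rail between -0.008 and 0.008 m and z of tag in the frame of status_rail between 0.072 and 0.086 m and angle between tag's own z axis and vertical below 0.15 rad and angle between the y axis of tag and the y axis of status_rail, either way round below 0.2 rad and y of tag in the frame of green_band between -0.008 and 0.008 m), for 0.1 s.
At the end, for the whole second after the job is handed in: The lever is up (within 0.06 rad of its stop), the button is out, and the tag hangs upright on the wide part of the rail, resting on it (origin 72 to 86 mm above the bench), its middle within 8 mm of the middle of the green band along the rail, at rest and released (all of step 3 and all of step 5 and linear speed of tag below 0.02 m/s); the robot touches nothing.
It fails at once if an ink jar, tin or brush is moved by more than 30 mm (distance of any of ink_jar, ink_tin, ink_brush from where it was at the start of the episode above 0.03 m).
It also fails if it takes over 66 s, if anything falls off the work surface, if the arm or the gripper's body presses on something with over 40 N, if the wrist force passes 120 N, or if a joint passes its speed limit or range.

## Working session

There is one attempt and no reset: what is moved stays moved. The work goes in short steps, Python scripts to look and compute and a tool call to move; the robot and the scene stay as the last step left them, time stands still between calls to the robot, and variables do not carry over. Pictures are saved under pics/ and viewed, at most 10 in all, crops included, and the job is handed in when it is done.

Besides the shell and the picture viewer there is one more tool, called after ">>>" as name(argument=value, ...), one argument or row to a line, values as JSON. carry_out: Moves the arm, as the interface text tells. Its arguments: {"type":"object","properties":{"slide":{"type":"array"},"yaw":{"type":"array"},"hand":{"type":"number"}},"required":["slide","yaw"]}

```bash
mkdir -p pics; cat > h.py <<'E'
import numpy as np, cv2
from scipy.spatial.transform import Rotation as R
from rig import r
def pose():
    s=r.observe(); T=np.eye(4); T[:3,:3]=R.from_rotvec(s["orientation"]).as_matrix(); T[:3,3]=s["tool_pos"]; return T
def wfc(cam):
    c=r.camera_info(cam)
    return c,(pose()@np.array(c["hand_eye"]) if cam=="wrist" else np.linalg.inv(c["camera_from_world"]))
def cloud(cam,W=None):
    c,T=wfc(cam); T=T if W is None else W
    img,d=r.snapshot(cam)
    v,u=np.mgrid[:384,:512]
    P=np.stack([(u-c["cx"])*d/c["fx"],(v-c["cy"])*d/c["fy"],d],-1)@T[:3,:3].T+T[:3,3]
    P[d==0]=np.nan
    return img,P
def ray(cam,xy,z):
    c,T=wfc(cam); v=T[:3,:3]@np.array([(xy[0]-c["cx"])/c["fx"],(xy[1]-c["cy"])/c["fy"],1]); o=T[:3,3]
    return o+v*(z-o[2])/v[2]
def proj(cam,p):
    c,T=wfc(cam); q=np.linalg.inv(T)@np.append(p,1); return [c["fx"]*q[0]/q[2]+c["cx"],c["fy"]*q[1]/q[2]+c["cy"]]
E
cat > a.py <<'E'
from h import *
np.set_printoptions(precision=3,suppress=True)
ims=[]
for cam in("top","scene"):
    img,P=cloud(cam); ims.append(img)
    print(cam,wfc(cam)[1][:3,3])
    for q in ["switch_box","test_button_top","lever_grip","status_rail","green_band","rail_load","tag","ink_jar","ink_tin","ink_brush"]:
        for k in r.place_of(q,cam)[:6]:
            if k["conf"]>.25: 
                u,v=np.clip(np.round(k["xy"]).astype(int),0,[511,383]); print(q,round(k["conf"],2),np.round(k["xy"]),P[v,u])
cv2.imwrite("pics/top.png",cv2.resize(ims[0],(800,600)));cv2.imwrite("pics/scene.png",cv2.resize(ims[1],(800,600)))
print(r.observe())
E
python3 a.py
```

```text
top [0.376 0.028 0.984]
switch_box 0.95 [331. 199.] [ 0.573 -0.162  0.106]
switch_box 0.4 [394. 281.] [ 0.376 -0.32   0.059]
test_button_top 0.54 [352. 183.] [ 0.614 -0.217  0.106]
lever_grip 0.6 [330. 190.] [ 0.578 -0.145  0.179]
status_rail 0.84 [196. 209.] [0.564 0.187 0.013]
green_band 0.56 [355. 178.] [ 0.628 -0.226  0.103]
green_band 0.48 [225. 203.] [0.562 0.101 0.101]
rail_load 0.97 [161. 202.] [0.564 0.261 0.1  ]
tag 0.82 [260. 286.] [0.362 0.013 0.055]
tag 0.48 [274. 256.] [ 0.438 -0.024  0.022]
ink_jar 0.61 [267. 123.] [ 0.796 -0.005  0.061]
ink_tin 0.66 [391. 281.] [ 0.376 -0.312  0.058]
ink_brush 0.72 [125. 284.] [0.365 0.36  0.021]
scene [ 1.315 -0.181  0.77 ]
switch_box 0.92 [194. 246.] [ 0.665 -0.18   0.08 ]
switch_box 0.51 [339. 189.] [0.572 0.259 0.1  ]
test_button_top 0.68 [196. 198.] [ 0.593 -0.155  0.176]
test_button_top 0.52 [178. 231.] [ 0.625 -0.213  0.104]
lever_grip 0.56 [198. 197.] [ 0.593 -0.149  0.178]
status_rail 0.92 [313. 217.] [0.577 0.184 0.012]
green_band 0.67 [290. 197.] [0.57  0.108 0.102]
rail_load 0.95 [340. 187.] [0.455 0.33  0.003]
tag 0.84 [238. 201.] [ 0.461 -0.022  0.026]
tag 0.5 [240. 186.] [ 0.444 -0.01   0.071]
ink_jar 0.83 [280. 300.] [ 0.859 -0.012  0.057]
ink_tin 0.79 [141. 207.] [ 0.415 -0.317  0.031]
ink_brush 0.93 [334. 171.] [0.361 0.351 0.   ]
{'time': 1.1, 'qpos': array([-1.398,  0.477,  0.022,  1.555, -0.012,  1.109, -0.083]), 'joint_velocities': array([ 0.   , -0.001, -0.   , -0.   , -0.001, -0.   , -0.   ]), 'effort': array([  0.002, -59.634,   1.607, -28.154,   0.012,   0.001,   0.   ]), 'tool_pos': array([0.187, 0.649, 0.25 ]), 'orientation': array([-0.44 , -3.111, -0.   ]), 'ft_force': array([1.254, 0.042, 0.19 ]), 'moment': array([ 0.033,  0.003, -0.015]), 'gripper_force': 0.0, 'grip_width': 1.0019030117796774}
```

View pics/top.png

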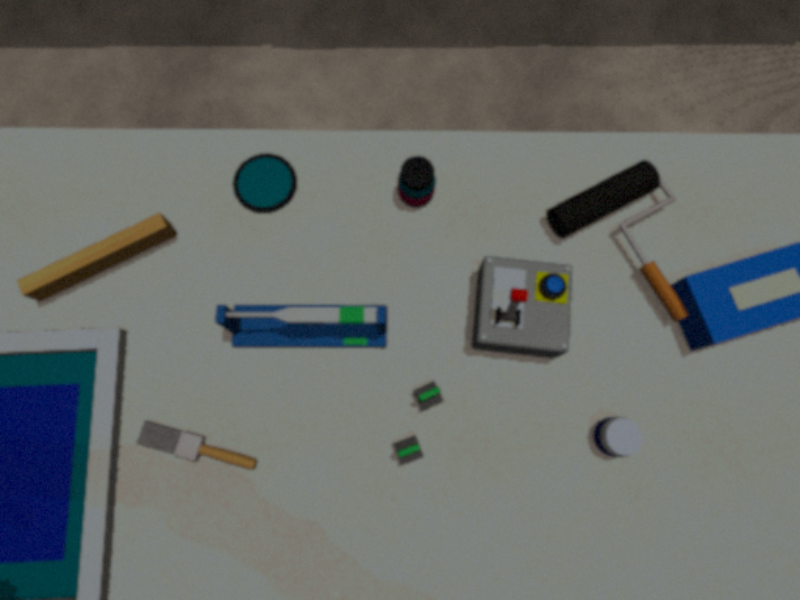

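View pics/scene.png

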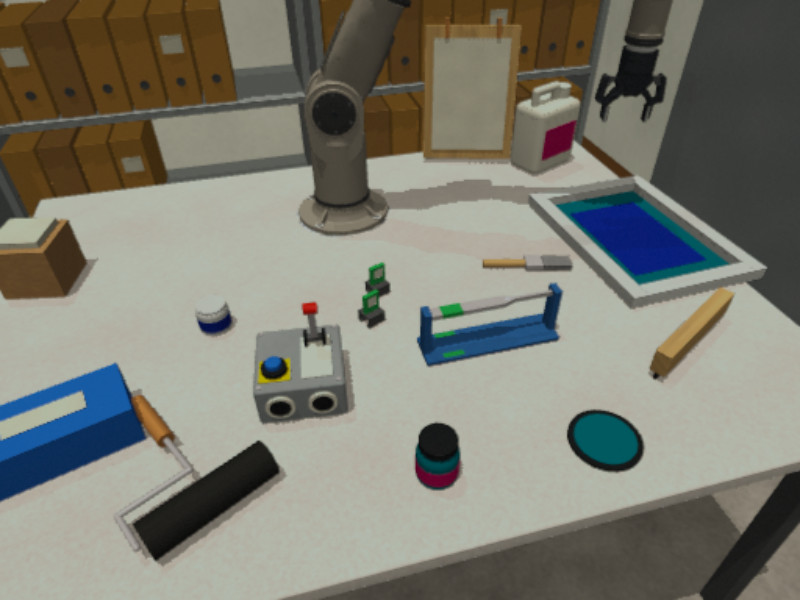

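Top view (800x600): box at (523,305), lever red at (518,295), button at (553,286), and rail from (222,315) to (385,315), with its thin end on the left and the green band at (352,315). There are two tag candidates: (427,396), about x 0.46 m, and (407,450), about x 0.36 m. The first is farther from the base, so it is the one meant. I'll confirm that in a crop and measure.

```bash
cat > b.py <<'E'
from h import *
np.set_printoptions(precision=4,suppress=True)
img,P=cloud("top")
cv2.imwrite("pics/tags.png",cv2.resize(img[225:310,225:310],(600,600),interpolation=cv2.INTER_CUBIC))
hsv=cv2.cvtColor(img,cv2.COLOR_BGR2HSV)
def rect(m,n):
    Q=P[m]; c,s,a=cv2.minAreaRect((Q[:,:2]*1000).astype(np.float32)); print(n,m.sum(),np.array(c)/1000,s,a,"med",np.median(Q,0))
X,Y,Z=P[...,0],P[...,1],P[...,2]
rect((abs(X-.57)<.12)&(abs(Y+.165)<.11)&(abs(Z-.08)<.008),"boxtop")
rect((abs(X-.56)<.06)&(abs(Y-.19)<.2)&(abs(Z-.1)<.012),"rail")
rect((abs(X-.56)<.08)&(abs(Y-.19)<.2)&(abs(Z-.012)<.006),"railbase")
g=cv2.inRange(hsv,(45,80,40),(80,255,255))>0
rect(g&(abs(X-.56)<.06)&(abs(Y-.1)<.06)&(Z>.09),"band")
b=cv2.inRange(hsv,(95,100,40),(130,255,255))>0
rect(b&(abs(X-.61)<.06)&(abs(Y+.215)<.05)&(Z>.085),"button")
rr=(cv2.inRange(hsv,(0,120,60),(8,255,255))>0)|(cv2.inRange(hsv,(172,120,60),(180,255,255))>0)
rect(rr&(abs(X-.58)<.08)&(abs(Y+.145)<.06)&(Z>.14),"red")
rect(g&(abs(X-.45)<.05)&(abs(Y+.02)<.05)&(Z>.02),"tagA")
rect(g&(abs(X-.36)<.04)&(abs(Y-.01)<.05)&(Z>.02),"tagB")
rect((abs(X-.45)<.045)&(abs(Y+.02)<.045)&(Z>.012),"tagAall")
E
python3 b.py
```

```text
boxtop 2796 [ 0.5932 -0.1808] (150.9342498779297, 150.64634704589844) 83.886474609375 med [ 0.585  -0.1795  0.0811]
rail 902 [0.566  0.1835] (29.38091468811035, 269.408935546875) 0.053228989243507385 med [0.5661 0.1563 0.101 ]
railbase 1814 [0.5766 0.1719] (98.85567474365234, 296.731201171875) 0.9767504334449768 med [0.5534 0.1978 0.0125]
band 158 [0.5663 0.1027] (24.021623611450195, 37.79996109008789) 0.7445587515830994 med [0.5667 0.1017 0.1009]
button 117 [ 0.6207 -0.2253] (31.43331527709961, 31.48887062072754) 1.0484495162963867 med [ 0.6178 -0.224   0.1031]
red 81 [ 0.5819 -0.1493] (23.380937576293945, 17.233673095703125) 89.47895812988281 med [ 0.5816 -0.1494  0.1794]
tagA 79 [ 0.4469 -0.0206] (15.026753425598145, 35.1934814453125) 26.70448875427246 med [ 0.4446 -0.0213  0.0694]
tagB 76 [0.3569 0.01  ] (12.610294342041016, 36.41275405883789) 22.282241821289062 med [0.3575 0.011  0.07  ]
tagAall 231 [ 0.4453 -0.0219] (38.043155670166016, 39.408294677734375) 25.03150749206543 med [ 0.4429 -0.0212  0.0275]
```

View pics/tags.png

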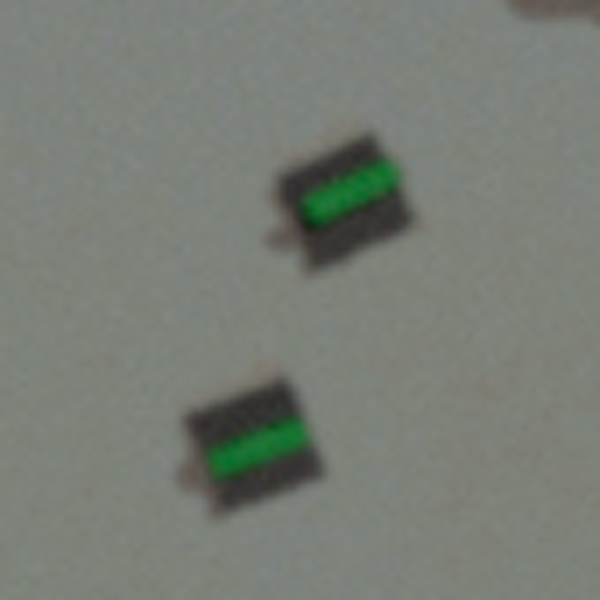

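The crop shows both tags. The upper one, at crop (350,195), has the larger x and is farther from the base, so it is the target. The lower one, at (260,445), is the look-alike. Next is a planner helper, then the move to the button.

```bash
cat > plan.py <<'E'
import sys,json
from h import *
# args: "x,y,z,yawdeg[,maxstep_mm]" waypoints; yaw = world angle of tool y. prints rows
def plan(wps):
    T=pose(); p=T[:3,3].copy(); yaw=np.degrees(np.arctan2(T[1,1],T[0,1])); print("now",p.round(4),round(yaw,1),"tilt",T[2,2].round(4))
    S=[];Y=[]
    for w in wps:
        st=w[4] if len(w)>4 else 24.
        dy=(w[3]-yaw+180)%360-180; d=np.array(w[:3])-p
        n=max(1,int(np.ceil(max(abs(dy)/9.9,np.linalg.norm(d)*1000/st))))
        for i in range(n):
            a=np.radians(yaw); A=np.array([[np.sin(a),-np.cos(a),0],[np.cos(a),np.sin(a),0],[0,0,-1]])
            s=np.round(A@((np.array(w[:3])-p)/(n-i))/.025,2); t=round(-((w[3]-yaw+180)%360-180)/(n-i)/10,2)
            S.append(s.tolist());Y.append(t); p=p+A.T@s*.025; yaw-=t*10
    for i in range(0,len(S),8): print(json.dumps({"slide":S[i:i+8],"yaw":Y[i:i+8]}).replace(" ",""))
if __name__=="__main__": plan([list(map(float,a.split(","))) for a in sys.argv[1:]])
E
python3 plan.py .45,.35,.25,84,40 .6188,-.2238,.2,84,40
```

```text
now [0.1871 0.6486 0.25  ] 73.9 tilt -1.0
{"slide":[[1.34,-0.86,0.0],[1.33,-0.88,0.0],[1.31,-0.9,0.0],[1.29,-0.92,0.0],[1.28,-0.95,0.0],[1.26,-0.97,0.0],[1.25,-0.99,0.0],[1.23,-1.01,0.0]],"yaw":[-0.1,-0.1,-0.1,-0.1,-0.1,-0.1,-0.1,-0.1]}
{"slide":[[1.21,-1.04,0.0],[1.19,-1.05,0.0],[0.57,-1.38,0.13],[0.57,-1.38,0.12],[0.57,-1.38,0.13],[0.57,-1.38,0.12],[0.57,-1.38,0.13],[0.57,-1.38,0.12]],"yaw":[-0.1,-0.11,0.0,0.0,0.0,0.0,0.0,0.0]}
{"slide":[[0.57,-1.38,0.13],[0.57,-1.39,0.12],[0.57,-1.38,0.13],[0.57,-1.39,0.12],[0.57,-1.38,0.13],[0.57,-1.39,0.12],[0.57,-1.38,0.13],[0.57,-1.39,0.12]],"yaw":[0.0,0.0,0.0,0.0,0.0,0.0,0.0,0.0]}
{"slide":[[0.56,-1.38,0.13],[0.57,-1.39,0.12]],"yaw":[0.0,0.0]}
```

```bash
sed -i 's/\[\[np.sin(a),-np.cos(a),0\]/[[-np.sin(a),np.cos(a),0]/' plan.py; python3 plan.py .45,.35,.25,84,29 .6188,-.2238,.22,84,25
```

```text
now [0.1871 0.6486 0.25  ] 73.9 tilt -1.0
{"slide":[[-0.96,-0.61,0.0],[-0.95,-0.62,0.0],[-0.94,-0.64,0.0],[-0.94,-0.65,0.0],[-0.93,-0.66,0.0],[-0.92,-0.67,0.0],[-0.91,-0.68,0.0],[-0.9,-0.69,0.0]],"yaw":[-0.07,-0.07,-0.07,-0.07,-0.07,-0.07,-0.07,-0.07]}
{"slide":[[-0.89,-0.7,0.0],[-0.89,-0.71,0.0],[-0.87,-0.72,0.0],[-0.87,-0.74,0.0],[-0.86,-0.75,0.0],[-0.84,-0.75,0.0],[-0.38,-0.92,0.05],[-0.38,-0.92,0.05]],"yaw":[-0.07,-0.08,-0.07,-0.08,-0.07,-0.08,0.0,0.0]}
{"slide":[[-0.38,-0.92,0.05],[-0.38,-0.92,0.05],[-0.38,-0.92,0.05],[-0.38,-0.92,0.05],[-0.38,-0.92,0.05],[-0.38,-0.92,0.05],[-0.38,-0.92,0.05],[-0.38,-0.92,0.05]],"yaw":[0.0,0.0,0.0,0.0,0.0,0.0,0.0,0.0]}
{"slide":[[-0.38,-0.92,0.05],[-0.38,-0.92,0.05],[-0.38,-0.92,0.05],[-0.38,-0.92,0.05],[-0.38,-0.92,0.05],[-0.38,-0.93,0.05],[-0.38,-0.92,0.05],[-0.38,-0.93,0.05]],"yaw":[0.0,0.0,0.0,0.0,0.0,0.0,0.0,0.0]}
{"slide":[[-0.38,-0.92,0.05],[-0.38,-0.93,0.05],[-0.38,-0.92,0.05],[-0.38,-0.93,0.05],[-0.38,-0.92,0.05],[-0.37,-0.93,0.05]],"yaw":[0.0,0.0,0.0,0.0,0.0,0.0]}
```

>>> carry_out(
  slide=[
    [-0.96,-0.61,0],
    [-0.95,-0.62,0],
    [-0.94,-0.64,0],
    [-0.94,-0.65,0],
    [-0.93,-0.66,0],
    [-0.92,-0.67,0],
    [-0.91,-0.68,0],
    [-0.9,-0.69,0],
  ],
  yaw=[-0.07,-0.07,-0.07,-0.07,-0.07,-0.07,-0.07,-0.07],
  hand=0,
)

```text
time: 2.15
tool_pos: [0.3379, 0.4771, 0.2501]
orientation: [0.287, 3.128, 0.0]
ft_force: [0.0, 0.1, -0.6]
grip_width: -0.004
gripper_force: 0.0
```

>>> carry_out(
  slide=[
    [-0.9,-0.7,0],
    [-0.89,-0.71,0],
    [-0.87,-0.72,0],
    [-0.87,-0.74,0],
    [-0.86,-0.75,0],
    [-0.84,-0.75,0],
    [-0.38,-0.92,0.05],
    [-0.38,-0.92,0.05],
  ],
  yaw=[-0.07,-0.08,-0.07,-0.08,-0.07,-0.08,0,0],
)

```text
time: 3.15
tool_pos: [0.4647, 0.3016, 0.2476]
orientation: [0.165, 3.137, 0.0]
ft_force: [0.2, 0.3, 0.2]
grip_width: 0.002
gripper_force: 0.0
```

>>> carry_out(
  slide=[
    [-0.38,-0.92,0.05],
    [-0.38,-0.92,0.05],
    [-0.38,-0.92,0.05],
    [-0.38,-0.92,0.05],
    [-0.38,-0.92,0.05],
    [-0.38,-0.92,0.05],
    [-0.38,-0.92,0.05],
    [-0.38,-0.92,0.05],
  ],
  yaw=[0,0,0,0,0,0,0,0],
)

```text
time: 4.15
tool_pos: [0.521, 0.1107, 0.2377]
orientation: [0.164, 3.137, 0.0]
ft_force: [0.3, -0.8, -0.4]
grip_width: 0.003
gripper_force: 0.0
```

>>> carry_out(
  slide=[
    [-0.38,-0.92,0.05],
    [-0.38,-0.92,0.05],
    [-0.38,-0.92,0.05],
    [-0.38,-0.92,0.05],
    [-0.38,-0.92,0.05],
    [-0.38,-0.92,0.05],
    [-0.38,-0.92,0.05],
    [-0.38,-0.92,0.05],
  ],
  yaw=[0,0,0,0,0,0,0,0],
)

```text
time: 5.15
tool_pos: [0.5774, -0.0802, 0.2276]
orientation: [0.164, 3.137, 0.0]
ft_force: [0.2, 0.1, -0.3]
grip_width: 0.0
gripper_force: 0.0
```

>>> carry_out(
  slide=[
    [-0.38,-0.92,0.05],
    [-0.38,-0.92,0.05],
    [-0.38,-0.92,0.05],
    [-0.38,-0.92,0.05],
    [-0.38,-0.92,0.05],
    [-0.38,-0.92,0.05],
  ],
  yaw=[0,0,0,0,0,0],
)

```text
time: 5.9
tool_pos: [0.6197, -0.2234, 0.22]
orientation: [0.164, 3.137, 0.0]
ft_force: [0.3, -0.3, -0.3]
grip_width: 0.001
gripper_force: 0.0
```

>>> carry_out(
  slide=[
    [0,0,0.9],
    [0,0,0.9],
    [0,0,0.9],
    [0,0,0.9],
    [0,0,0.16],
    [0,0,0.12],
    [0,0,0.12],
  ],
  yaw=[0,0,0,0,0,0,0],
)

```text
time: 6.78
tool_pos: [0.6201, -0.223, 0.121]
orientation: [0.164, 3.136, -0.001]
ft_force: [-0.0, 0.8, 2.6]
grip_width: 0.001
gripper_force: 1.6
```

>>> carry_out(
  slide=[
    [0,0,0.1],
    [0,0,0.08],
    [0,0,0],
  ],
  yaw=[0,0,0],
)

```text
time: 7.15
tool_pos: [0.62, -0.223, 0.1161]
orientation: [0.164, 3.136, -0.001]
ft_force: [1.5, -0.6, 5.7]
grip_width: 0.003
gripper_force: 2.3
```

>>> carry_out(
  slide=[
    [0,0,-0.8],
    [0,0,-1],
    [0,0,-1],
    [0,0,-1],
  ],
  yaw=[0,0,0,0],
  hand=0.6,
)

```text
time: 7.65
tool_pos: [0.619, -0.2226, 0.2121]
orientation: [-0.164, -3.137, -0.0]
ft_force: [-0.7, 0.2, 0.2]
grip_width: 0.598
gripper_force: 0.0
```

```bash
python3 plan.py .491,-.1397,.20,84,25; cat > c.py <<'E'
from h import *
img,P=cloud("top"); X,Y,Z=np.moveaxis(P,-1,0)
hsv=cv2.cvtColor(img,cv2.COLOR_BGR2HSV)
rr=(cv2.inRange(hsv,(0,120,50),(8,255,255))>0)|(cv2.inRange(hsv,(172,120,50),(180,255,255))>0)
m=rr&(abs(X-.55)<.15)&(abs(Y+.145)<.08)&(Z>.09); Q=P[m]; print(m.sum(),np.median(Q,0),cv2.minAreaRect((Q[:,:2]*1000).astype(np.float32)))
E
python3 c.py
```

```text
now [ 0.619  -0.2226  0.2121] 84.0 tilt -1.0
{"slide":[[0.78,0.39,0.07],[0.78,0.4,0.07],[0.78,0.39,0.07],[0.77,0.4,0.07],[0.78,0.39,0.07],[0.77,0.4,0.07],[0.78,0.39,0.06]],"yaw":[0.0,0.0,0.0,0.0,0.0,0.0,0.0]}
71 [ 0.49187347 -0.13886203  0.12635171] ((492.25927734375, -139.02513122558594), (21.88033676147461, 17.97197723388672), 87.92296600341797)
```

>>> carry_out(
  slide=[
    [0.78,0.39,0.07],
    [0.78,0.4,0.07],
    [0.78,0.39,0.07],
    [0.77,0.4,0.07],
    [0.78,0.39,0.07],
    [0.77,0.4,0.07],
    [0.76,0.39,0.06],
    [0,0,0.8],
  ],
  yaw=[0,0,0,0,0,0,0,0],
)

```text
time: 8.7
tool_pos: [0.4913, -0.1392, 0.1796]
orientation: [0.163, 3.135, 0.001]
ft_force: [0.3, 0.2, -0.1]
grip_width: 0.6
gripper_force: 0.0
```

>>> carry_out(
  slide=[
    [0,0,0.9],
    [0,0,0.9],
    [0,0,0.8],
  ],
  yaw=[0,0,0],
)

```text
time: 9.07
tool_pos: [0.4915, -0.1398, 0.1131]
orientation: [-0.164, -3.137, -0.0]
ft_force: [-0.1, 0.7, 0.4]
grip_width: 0.597
gripper_force: 0.0
```

```bash
python3 - <<'E'
from h import *
img,d=r.snapshot("wrist"); cv2.imwrite("pics/w1.png",img); print(r.observe()["tool_pos"])
E
```

```text
[ 0.49012305 -0.13944212  0.11100341]
```

View pics/w1.png

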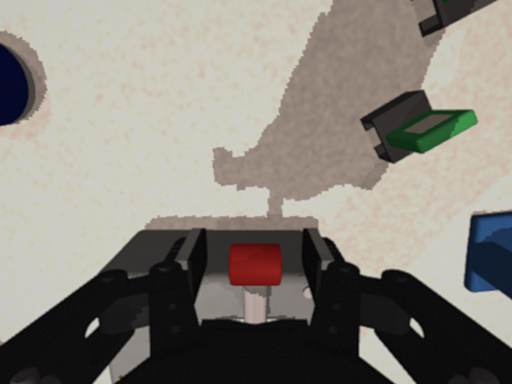

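>>> carry_out(
  slide=[
    [0,0,0],
    [0,0,0],
    [0,0,0],
    [0,0,0],
  ],
  yaw=[0,0,0,0],
  hand=0,
)

```text
time: 9.62
tool_pos: [0.4921, -0.1396, 0.1144]
orientation: [0.164, 3.137, 0.001]
ft_force: [-2.6, 3.2, 7.0]
grip_width: 0.266
gripper_force: 59.3
```

>>> carry_out(
  slide=[
    [-0.13,0,-0.29],
    [-0.13,0,-0.29],
    [-0.37,0,-0.52],
    [-0.47,0,-0.44],
  ],
  yaw=[0,0,0,0],
)

```text
time: 10.12
tool_pos: [0.5181, -0.1424, 0.1523]
orientation: [-0.164, -3.133, -0.001]
ft_force: [-1.5, 2.9, -9.1]
grip_width: 0.268
gripper_force: 59.0
```

>>> carry_out(
  slide=[
    [-0.54,0,-0.33],
    [-0.6,0,-0.22],
    [-0.63,0,-0.1],
    [-0.6,0,0.02],
    [0,0,0],
  ],
  yaw=[0,0,0,0,0],
)

```text
time: 10.75
tool_pos: [0.5794, -0.149, 0.1689]
orientation: [0.164, 3.136, 0.0]
ft_force: [-3.9, 3.5, 2.8]
grip_width: 0.275
gripper_force: 59.6
```

>>> carry_out(
  slide=[
    [-0.05,0,0],
    [0,0,0],
    [0,0,0],
  ],
  yaw=[0,0,0],
  hand=0.6,
)

```text
time: 11.12
tool_pos: [0.5797, -0.1496, 0.1682]
orientation: [0.165, 3.136, -0.001]
ft_force: [0.1, -1.2, -1.2]
grip_width: 0.599
gripper_force: 0.0
```

>>> carry_out(
  slide=[
    [0,0,-0.8],
    [0,0,-1],
    [0,0,-1],
    [0,0,-0.8],
  ],
  yaw=[0,0,0,0],
  hand=0.45,
)

```text
time: 11.62
tool_pos: [0.5796, -0.1495, 0.2591]
orientation: [0.165, 3.136, -0.0]
ft_force: [0.5, 0.6, -0.1]
grip_width: 0.453
gripper_force: 0.0
```

```bash
python3 plan.py .435,-.02,.19,25,25; cat >d.py <<'E'
from h import *
img,P=cloud("scene"); X,Y,Z=np.moveaxis(P,-1,0)
hsv=cv2.cvtColor(img,cv2.COLOR_BGR2HSV)
rr=(cv2.inRange(hsv,(0,120,50),(8,255,255))>0)|(cv2.inRange(hsv,(172,120,50),(180,255,255))>0)
m=rr&(abs(X-.55)<.15)&(abs(Y+.145)<.08)&(Z>.09); print(m.sum(),np.median(P[m],0))
E
python3 d.py
```

```text
now [ 0.5796 -0.1495  0.2591] 84.0 tilt -1.0
{"slide":[[0.7,0.5,0.31],[0.75,0.42,0.31],[0.8,0.33,0.31],[0.83,0.24,0.31],[0.85,0.15,0.3],[0.86,0.05,0.31],[0.86,-0.05,0.3],[0.85,-0.15,0.31]],"yaw":[0.66,0.65,0.66,0.65,0.66,0.65,0.66,0.65]}
{"slide":[[0.83,-0.25,0.3]],"yaw":[0.66]}
62 [ 0.59258895 -0.14937677  0.17806429]
```

>>> carry_out(
  slide=[
    [0.7,0.5,0.2],
    [0.75,0.42,0.3],
    [0.8,0.33,0.3],
    [0.83,0.24,0.3],
    [0.85,0.15,0.3],
    [0.86,0.05,0.3],
    [0.86,-0.05,0.3],
    [0.85,-0.15,0.3],
  ],
  yaw=[0.66,0.65,0.66,0.65,0.66,0.65,0.66,0.65],
)

```text
time: 12.68
tool_pos: [0.4503, -0.0338, 0.1998]
orientation: [1.538, 2.739, 0.0]
ft_force: [0.6, 0.2, 0.5]
grip_width: 0.45
gripper_force: 0.0
```

>>> carry_out(
  slide=[
    [0.75,-0.25,0],
    [0,0,0],
  ],
  yaw=[0.66,0],
)

```text
time: 12.92
tool_pos: [0.4349, -0.0207, 0.1999]
orientation: [-1.684, -2.651, -0.0]
ft_force: [0.5, -0.9, 0.5]
grip_width: 0.451
gripper_force: 0.0
```

```bash
cat > e.py <<'E'
from h import *
import sys
np.set_printoptions(precision=4,suppress=True)
print(r.observe()["qpos"])
img,P=cloud("wrist"); X,Y,Z=np.moveaxis(P,-1,0)
cv2.imwrite("pics/"+sys.argv[1],img)
hsv=cv2.cvtColor(img,cv2.COLOR_BGR2HSV)
g=cv2.inRange(hsv,(45,80,40),(80,255,255))>0
x0,y0,w,z0=map(float,sys.argv[2:6])
m=g&(abs(X-x0)<w)&(abs(Y-y0)<w)&(Z>z0); Q=P[m]
print(m.sum(),Q.mean(0),Q.min(0),Q.max(0),cv2.minAreaRect((Q[:,:2]*1000).astype(np.float32)))
E
python3 e.py w2.png .445 -.021 .045 .06
```

```text
[-0.5167  0.1444  0.4657  2.1789 -0.0879  0.8358  0.4429]
369 [ 0.4458 -0.019   0.0698] [ 0.4355 -0.0373  0.06  ] [ 0.4563 -0.0027  0.0726] ((446.40478515625, -20.041582107543945), (8.52525520324707, 35.258140563964844), 25.48564910888672)
```

View pics/w2.png

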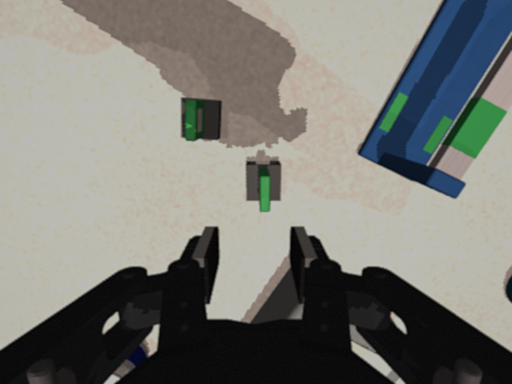

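The wrist view shows the target flag at (264,190), aligned with the fingers, and the look-alike at (195,118). The flag centre is (0.446,-0.020).

```bash
python3 plan.py .4464,-.020,.18,25.3,25 .4464,-.020,.056,25.3,22
```

```text
now [ 0.4358 -0.0213  0.2003] 25.2 tilt -1.0
{"slide":[[-0.13,0.4,0.81],[-0.0,0.0,0.83],[-0.0,0.0,0.83],[-0.0,0.0,0.83],[-0.0,0.0,0.82],[-0.0,0.0,0.83],[-0.0,0.0,0.82]],"yaw":[-0.01,-0.0,-0.0,-0.0,-0.0,-0.0,-0.0]}
```

>>> carry_out(
  slide=[
    [-0.13,0.4,0.8],
    [0,0,0.83],
    [0,0,0.83],
    [0,0,0.83],
    [0,0,0.83],
    [0,0,0.83],
    [0,0,0.82],
    [0,0,0],
  ],
  yaw=[0,0,0,0,0,0,0,0],
)

```text
time: 13.98
tool_pos: [0.4461, -0.0209, 0.055]
orientation: [-1.686, -2.649, 0.003]
ft_force: [0.6, -0.5, -0.0]
grip_width: 0.449
gripper_force: 0.0
```

>>> carry_out(
  slide=[
    [0,0,0],
    [0,0,0],
    [0,0,0],
    [0,0,0],
  ],
  yaw=[0,0,0,0],
  hand=0,
)

```text
time: 14.48
tool_pos: [0.4465, -0.02, 0.0565]
orientation: [1.687, 2.649, 0.001]
ft_force: [-0.3, 0.8, 3.9]
grip_width: 0.107
gripper_force: 60.4
```

>>> carry_out(
  slide=[
    [0,0,-0.5],
    [0,0,-1],
    [0,0,-1],
    [0,0,-1],
    [0,0,-1],
    [0,0,-1],
    [0,0,0],
  ],
  yaw=[0,0,0,0,0,0,0],
)

```text
time: 15.35
tool_pos: [0.4473, -0.02, 0.1955]
orientation: [1.686, 2.647, 0.005]
ft_force: [1.0, 0.5, -1.6]
grip_width: 0.107
gripper_force: 59.7
```

```bash
python3 plan.py .5665,.15,.18,0.5,24 .5665,.266,.18,0.5,24
```

```text
now [ 0.4473 -0.02    0.1955] 25.0 tilt -1.0
{"slide":[[0.46,0.8,0.07],[0.5,0.78,0.07],[0.53,0.75,0.07],[0.57,0.73,0.07],[0.6,0.7,0.07],[0.64,0.67,0.07],[0.67,0.64,0.07],[0.69,0.6,0.07]],"yaw":[0.27,0.27,0.27,0.27,0.27,0.28,0.27,0.28]}
{"slide":[[0.72,0.57,0.06],[0.93,0.01,0.0],[0.93,0.01,0.0],[0.93,0.01,0.0],[0.93,0.01,0.0],[0.92,0.0,0.0]],"yaw":[0.27,0.0,0.0,0.0,0.0,0.0]}
```

>>> carry_out(
  slide=[
    [0.46,0.8,0.07],
    [0.5,0.78,0.07],
    [0.53,0.75,0.07],
    [0.57,0.73,0.07],
    [0.6,0.7,0.07],
    [0.64,0.67,0.07],
    [0.67,0.64,0.07],
    [0.69,0.6,0.07],
  ],
  yaw=[0.27,0.27,0.27,0.27,0.27,0.28,0.27,0.28],
)

```text
time: 16.35
tool_pos: [0.5518, 0.1315, 0.1786]
orientation: [-2.16, -2.281, 0.003]
ft_force: [0.6, 0.4, -0.5]
grip_width: 0.107
gripper_force: 59.6
```

>>> carry_out(
  slide=[
    [0.72,0.57,0.05],
    [0.93,0,0],
    [0.93,0,0],
    [0.93,0,0],
    [0.93,0,0],
    [0.92,0,0],
    [0,0,0],
  ],
  yaw=[0.27,0,0,0,0,0,0],
)

```text
time: 17.23
tool_pos: [0.5638, 0.2688, 0.178]
orientation: [-2.207, -2.235, -0.001]
ft_force: [0.4, -0.0, -0.5]
grip_width: 0.106
gripper_force: 59.6
```

```bash
cat > f.py <<'E'
from h import *
np.set_printoptions(precision=4,suppress=True)
print(r.observe()["qpos"],pose()[:3,3])
img,P=cloud("wrist"); cv2.imwrite("pics/w3.png",img); X,Y,Z=np.moveaxis(P,-1,0)
hsv=cv2.cvtColor(img,cv2.COLOR_BGR2HSV)
for y in np.arange(.04,.32,.02):
    m=(abs(Y-y)<.01)&(abs(X-.566)<.03)&(abs(Z-.1)<.008)
    if m.sum()>5: print(y.round(2),m.sum(),X[m].min(),X[m].max(),np.median(Z[m]))
for cam in ("top","scene"):
    img,P=cloud(cam); X,Y,Z=np.moveaxis(P,-1,0); hsv=cv2.cvtColor(img,cv2.COLOR_BGR2HSV)
    g=cv2.inRange(hsv,(45,80,40),(80,255,255))>0
    m=g&(abs(X-.56)<.06)&(abs(Y-.1)<.06)&(Z>.09); print(cam,m.sum(),P[m].min(0),P[m].max(0))
    m=(abs(X-.566)<.03)&(abs(Y-.24)<.04)&(abs(Z-.1)<.01)
    print(cam,r.place_of("rail_load",cam)[:1])
E
python3 f.py
```

```text
[-0.8803  0.5005  0.458   1.7737 -0.269   0.9293 -0.2957] [0.5638 0.2688 0.178 ]
0.16 111 0.556692535008317 0.5788596395109963 0.10004625026644448
0.18 315 0.556642269507645 0.57875302842272 0.10013916955388599
0.28 152 0.5651878396462353 0.5706721755207256 0.10014092098152398
0.3 414 0.552888354177146 0.5824380031138675 0.10523623058571696
0.32 709 0.5529375963283986 0.5823609490833264 0.10588777750342715
top 160 [0.5542 0.0838 0.0974] [0.5781 0.1218 0.1047]
top [{'xy': [157.8, 202.5], 'conf': 0.58}]
scene 103 [0.5556 0.083  0.0926] [0.5849 0.1228 0.1044]
scene [{'xy': [338.8, 187.2], 'conf': 0.6}]
```

View pics/w3.png

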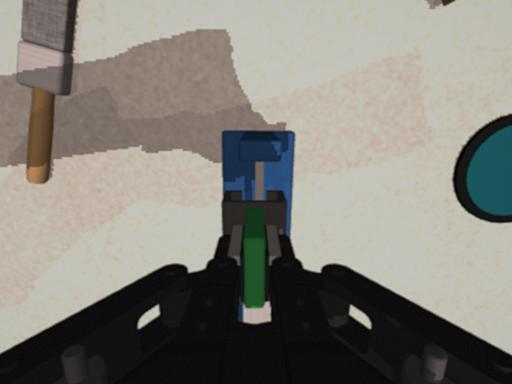

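```bash
python3 plan.py .5674,.2675,.165,0.2,24 .5674,.2675,.136,0.2,8
```

```text
now [0.5646 0.2643 0.1783] 0.4 tilt -1.0
{"slide":[[0.13,0.11,0.53],[-0.0,0.0,0.29],[-0.0,0.0,0.29],[-0.0,0.0,0.29],[-0.0,0.0,0.29]],"yaw":[0.02,-0.0,-0.0,-0.0,-0.0]}
```

>>> carry_out(
  slide=[
    [0.1,0,0.53],
    [0,0.1,0],
    [0,0,0],
    [0,0,0],
  ],
  yaw=[0,0,0,0],
)

```text
time: 17.98
tool_pos: [0.567, 0.2682, 0.1651]
orientation: [2.212, 2.231, 0.0]
ft_force: [-0.1, 0.2, -0.2]
grip_width: 0.108
gripper_force: 59.6
```

```bash
python3 f.py; python3 plan.py .5674,.2675,.136,0.2,8; python3 - <<'E'
from h import *
img=cv2.imread("pics/w3.png"); cv2.imwrite("pics/w3c.png",cv2.resize(img[120:330,180:340],(600,788))[:600])
E
```

```text
[-0.8715  0.5202  0.4524  1.7766 -0.2792  0.9082 -0.2893] [0.567  0.2682 0.1651]
0.18 440 0.5560401871061816 0.5799531243007624 0.10025157833603368
0.2 55 0.5560824547115116 0.5796686225134822 0.10019664727550401
0.28 138 0.5650061877615493 0.5706903707929871 0.1002754765304132
0.3 492 0.5531225632855814 0.5820836212486828 0.10539786608232474
0.32 808 0.5531987213023668 0.5827526669119336 0.10590191921884584
top 160 [0.5542 0.0837 0.0979] [0.578  0.1217 0.1045]
top [{'xy': [268.0, 122.6], 'conf': 0.31}]
scene 103 [0.5568 0.0848 0.0929] [0.584  0.123  0.1037]
scene [{'xy': [341.6, 189.0], 'conf': 0.62}]
now [0.5669 0.2684 0.1651] 0.5 tilt -1.0
{"slide":[[-0.01,0.01,0.29],[-0.01,0.0,0.29],[-0.01,0.01,0.29],[-0.01,0.0,0.3]],"yaw":[0.01,0.01,0.01,0.0]}
```

View pics/w3c.png

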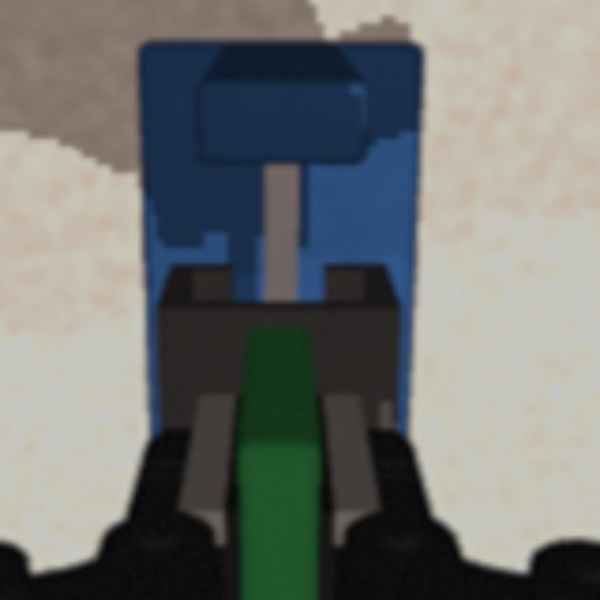

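The crop shows the bar at (281,230), centred in the tag's slot (230 to 325) within about 1 mm. I'll lower it.

>>> carry_out(
  slide=[
    [0,0.02,0.29],
    [0,0,0.29],
    [0,0,0.29],
    [0,0,0.29],
    [0,0,0],
    [0,0,0],
  ],
  yaw=[0.02,0,0,0,0,0],
)

```text
time: 18.98
tool_pos: [0.5673, 0.2683, 0.136]
orientation: [-2.215, -2.227, 0.0]
ft_force: [-0.0, -1.0, -0.8]
grip_width: 0.11
gripper_force: 59.7
```

```bash
python3 plan.py .5676,.103,.136,0.2,16
```

```text
now [0.5673 0.2683 0.136 ] 0.3 tilt -1.0
{"slide":[[-0.6,-0.0,0.0],[-0.6,-0.0,0.0],[-0.6,-0.0,0.0],[-0.6,-0.0,0.0],[-0.6,-0.0,0.0],[-0.6,-0.0,0.0],[-0.6,-0.0,0.0],[-0.6,-0.01,0.0]],"yaw":[0.0,0.0,0.0,0.0,0.0,0.0,0.0,0.0]}
{"slide":[[-0.6,-0.0,0.0],[-0.61,-0.01,0.0],[-0.6,-0.0,0.0]],"yaw":[0.0,0.01,0.0]}
```

>>> carry_out(
  slide=[
    [-0.6,0,0],
    [-0.6,0,0],
    [-0.6,0,0],
    [-0.6,0,0],
    [-0.6,0,0],
    [-0.6,0,0],
    [-0.6,0,0],
    [0,0,0],
  ],
  yaw=[0,0,0,0,0,0,0,0],
)

```text
time: 19.98
tool_pos: [0.568, 0.1615, 0.1361]
orientation: [2.218, 2.224, -0.001]
ft_force: [0.2, 0.4, -0.3]
grip_width: 0.106
gripper_force: 59.7
```

>>> carry_out(
  slide=[
    [-0.6,0,0],
    [-0.6,0,0],
    [-0.6,0,0],
    [-0.6,0,0],
    [0,0,0],
    [0,0,0],
  ],
  yaw=[0,0,0,0,0,0],
)

```text
time: 20.72
tool_pos: [0.5682, 0.1038, 0.136]
orientation: [-2.215, -2.227, -0.001]
ft_force: [0.1, 1.5, -0.2]
grip_width: 0.109
gripper_force: 59.7
```

```bash
python3 e.py w4.png .567 .103 .06 .11; python3 plan.py .5676,.103,.136,0.2,16
```

```text
[-0.635   0.4855  0.4532  1.9173 -0.2888  0.8024 -0.019 ]
2046 [0.5684 0.11   0.1446] [0.5631 0.0861 0.1101] [0.5732 0.1227 0.1549] ((568.0974731445312, 104.39192199707031), (36.56943893432617, 10.106892585754395), 89.7889633178711)
now [0.5682 0.1041 0.136 ] 0.4 tilt -1.0
{"slide":[[-0.04,-0.03,-0.0]],"yaw":[0.02]}
```

View pics/w4.png

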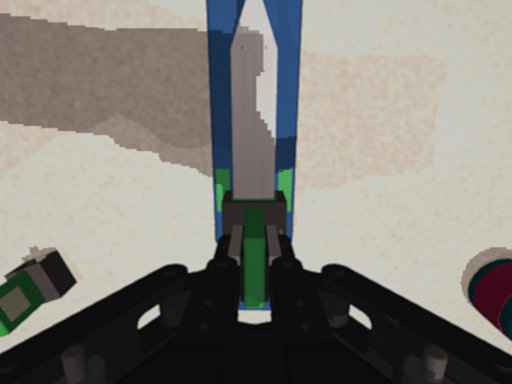

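>>> carry_out(
  slide=[
    [-0.05,-0.02,0.05],
    [0,0,0.02],
    [0,0,0],
  ],
  yaw=[0,0,0],
)

```text
time: 21.15
tool_pos: [0.5677, 0.1028, 0.1346]
orientation: [-2.214, -2.228, -0.001]
ft_force: [-1.8, 2.4, 4.2]
grip_width: 0.109
gripper_force: 60.4
```

>>> carry_out(
  slide=[
    [0,0,0],
    [0,0,0],
    [0,0,0],
    [0,0,0],
  ],
  yaw=[0,0,0,0],
  hand=0.45,
)

```text
time: 21.65
tool_pos: [0.5677, 0.102, 0.1342]
orientation: [2.216, 2.227, -0.0]
ft_force: [-1.3, -0.5, 0.1]
grip_width: 0.449
gripper_force: 0.0
```

>>> carry_out(
  slide=[
    [0,0,-0.5],
    [0,0,-1],
    [0,0,-1],
    [0,0,-1],
    [0,0,-1],
    [0,0,-1],
    [0,0,0],
  ],
  yaw=[0,0,0,0,0,0,0],
)

```text
time: 22.52
tool_pos: [0.569, 0.1021, 0.2744]
orientation: [2.214, 2.226, 0.007]
ft_force: [-1.0, -0.3, -0.7]
grip_width: 0.451
gripper_force: 0.0
```

```bash
python3 e.py w5.png .567 .103 .06 .13; python3 d.py; python3 - <<'E'
from h import *
img,_=r.snapshot("scene"); cv2.imwrite("pics/s5.png",cv2.resize(img[140:300,140:390],(800,512)))
E
```

```text
[-0.7029  0.316   0.5267  1.7966 -0.1798  1.0716 -0.1068]
407 [0.5681 0.1057 0.1471] [0.5632 0.0859 0.1313] [0.5726 0.1212 0.1498] ((567.9060668945312, 103.56710815429688), (9.357710838317871, 35.32162857055664), 0.4463496804237366)
62 [ 0.59219485 -0.14934956  0.17821287]
```

View pics/s5.png

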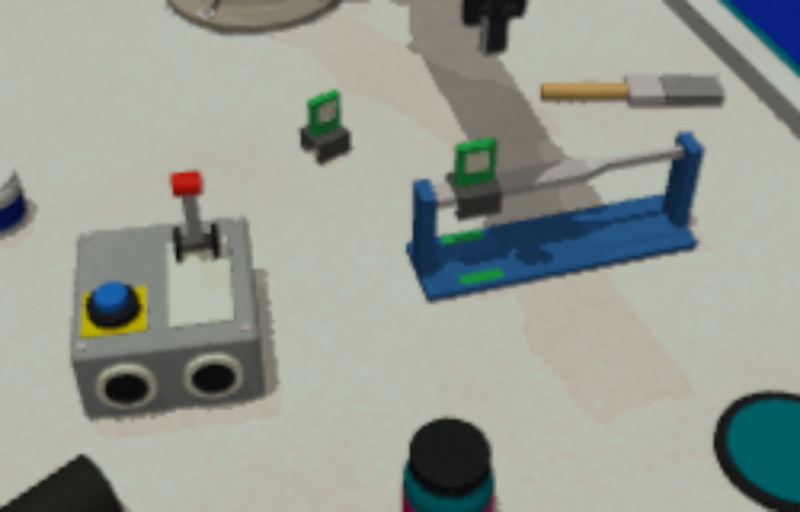

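The picture shows the lever up at (187,185) and the button out. The tag hangs at (475,180) and covers the band: its middle is at y 0.1036, against 0.103 for the band.

```bash
python3 -c "
from rig import r
print(r.finish_job())"
```

```text
the job is handed in; nothing more can be done
None
```

I handed the job in at about 23 s: the button tripped the lever, I lifted it back and it stays up, and the tag hangs released on the green band, within about 1 mm by the last camera measurement (no verdict was returned).

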